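# Seat the vial and hold the sample slide at its click stop

### The job

Press the capped vial fully home in the carriage of the sample slide (it stands a little proud and would catch under the hood of the reading head). Then take the carriage by its orange knob and slide it towards the white reading head until its spring ball clicks into the notch, without running on past the notch. Finish still gripping the knob with the carriage held at the notch, and leave the things standing around undisturbed.

Things in the scene. Friction and masses are not known exactly. Their poses are not given: they have to be found in the camera images.
- bed: fixed aluminium bed plate of the sample slide, 180 x 220 x 12 mm, origin at the centre of its underside on the desk; its y axis is the direction of the rail (two steel rods along y, 30 mm in front of and behind the line x = -30 mm), its -x side is the front. Grey end blocks 34 mm high, 14 mm thick, at y = +-101 mm
- carriage: black carriage that slides along the rail with about 1.2 N of friction, 96 mm (bed x) by 58 mm (bed y) by 18 mm, origin at its centre, 25 mm above the desk (its top at 34 mm); axes parallel to the bed's. Its travel is from bed y = -62 mm (right-hand end) to +62 mm; it starts near the right-hand end, the reading head stands further on towards bed +y
- knob_top (a point): centre of the top of the orange knob, 81 mm above the desk. The round plastic knob stands upright on the front of the carriage, fixed to it: 18 mm diameter, 47 mm tall, with a 22 mm wide flange on its lowest 4 mm; its axis is 61 mm in front (bed -x) of the vial's axis
- vial (a joint): how far the vial stands proud in m: 0 is fully seated on the bottom of its well, at most 0.010. It moves straight up and down with about 6 N of friction, and stays where it is left
- vial_top (a point): centre of the top of the vial's red screw cap, 32 mm diameter, 14 mm high, on a short amber vial in the carriage's well; 72 mm above the desk when fully seated, more by what it stands proud. The cap can be pressed with closed fingertips; it must be seated to pass below the hood, whose underside is 76 mm above the desk
- head: white reading head, fixed on the rear of the bed, 89 mm above the desk at its top, 62 mm wide along the rail; its hood, 52 mm wide, reaches forward over the vial's path, to 28 mm behind the knob's axis. Origin below the detent notch on the top of the bed plate; axes parallel to the bed's. It stands at a different place along the rail each time
- head_notch (a point): middle of the detent notch (gap between two upright brass pins, 8 mm thick and 10 mm apart, at the head's front), 25 mm above the desk. The ball meets the first pin 10 mm before the notch (the push rises to 7 to 10 N), rides over it at 5 mm, then pulls the carriage into the notch and centres it there if let free; a like push drives it out over the second pin
- carriage_ball (a point): the carriage's spring ball, at the middle of its rear edge, 25 mm above the desk, at the same place along the rail as knob and vial. The carriage is at the notch when this and head_notch agree along bed y.
- beaker: bystander: clear beaker, 72 mm diameter, 94 mm tall, origin under its centre
- red_cap: bystander: loose plain red screw cap lying on the desk, 32 mm diameter, 14 mm high
- usb_stick: bystander: grey memory stick, 18 x 53 x 8 mm, lying on the desk
- tube: bystander: sample tube with a blue cap, 30 mm diameter, 97 mm tall, standing, origin under its centre

How it is judged (in metres and radians):
On the way, in this order (a step that is already met when the one before it is completed fails the run):
1. the vial is pressed fully home (less than 1.5 mm proud) while the carriage is still away from the notch (value of joint vial below 0.0015 m and y of carriage_ball in the frame of head below -0.012 m), for 0.2 s.
2. the carriage is at the notch within 2 mm, gripped by its knob (y of carriage_ball in the frame of head between -0.002 and 0.002 m and contact force between the fingers and carriage above 2 N), for 0.3 s.
At the end, for the whole second after the job is handed in: the vial is seated (less than 1.5 mm proud), the carriage rests with its ball in the notch (within 2 mm along the rail), and the fingers still grip the knob (more than 2 N) (all of step 2 and value of joint vial below 0.0015 m and linear speed of carriage below 0.01 m/s); the arm keeps its last pose, push and grip.
It fails at once if the carriage runs on past the notch by more than 12 mm (y of carriage_ball in the frame of head above 0.012 m).
It fails at once if a bystander is moved by more than 20 mm (distance of any of beaker, red_cap, usb_stick, tube from where it was at the start of the episode above 0.02 m).
It fails at once if a standing bystander is tipped (angle between any of beaker, tube's own z axis and vertical above 0.4 rad).
It also fails if it takes over 54 s, if anything falls off the work surface, if the arm or the gripper's body presses on something with over 40 N, if the wrist force passes 120 N, or if a joint passes its speed limit or range.

### The arm

A 6-joint arm with a two-finger parallel gripper is mounted at the origin on a cart in front of the work surface, level with it; the furniture and walls round the work are solid. World frame = base frame: x ahead of the robot, y to its left, z up, the work surface at z = 0. Lengths are in mm, angles in rad, forces in N, time in s.
With the tool pointing down it reaches from about 300 to 775 mm from the base axis. Payload 14.6 kg.
Tool frame: the origin (TCP) lies between the finger pads; the fingertips stand 25 mm ahead of it and the grasp point (between the pads) lies 6 mm ahead of it; z points along the fingers, y is the direction in which the jaws open and shut (so a half turn about z gives the same grasp; the last joint's range is limited). The gripper opens to 94 mm and grips with 3 to 60 N. Pads are 16 mm wide; open, the fingers measure 119 mm over their backs; the gripper's body (75 mm by 177 mm) begins 78 mm behind the grasp point.
Start: joints at [1.256, 0.3, 1.521, -0, 1.321, -0.067], TCP at [134.897, 533.19, 191.046] pointing down, gripper open.
Joint ranges: [-3.03, 3.03], [-0.79, 2.21], [0.23, 2.52], [-1.04, 4.18], [0, 3.07], [-2.55, 2.55]. Speed limits (rad/s): [2.22, 2.22, 2.57, 3.14, 3.14, 3.14].

### API

Orientations are given as a 3x3 rotation matrix whose columns are the frame's x, y, z axes.
In Python, from cell import arm, cams gives the robot as it stands. The module is installed in compiled form; this text tells all that it offers.
- The arm moves only by the tool jog_arm, never from a script. Its argument "targets" is a list that holds one entry, the list of rows, each a list of 7 numbers: the turn, a rotation vector about the tool's x, y, z in rad, then the shift along the tool's x, y, z in m, then the finger opening in m, from 0 to 0.094. In form: [[[rx, ry, rz, dx, dy, dz, jaw], ...]]. A call has 1 to 5 rows; each row shifts and turns the commanded pose from where the row before left it, along the tool's axes as they then stand; what a row does not reach is not made up. A row lasts 1/8 s, in which the tool goes at most 62.5 mm and 10.7 degrees, less where a joint would pass 70% of its speed; a pose out of reach is approached as far as the arm can. A call is refused whole if a number of a shift passes 0.0625 or a number of a turn 0.188, either way. A call with a gripper value outside its range is refused whole. The fingers move at their own pace and stop on an object; "squeeze" is the grip in N (left out, the last holds). Time passes only in rows, so rows that do not move let the fingers close. It gives the time, the measured TCP pose, the force and the opening at its end, in the units of the state.
- arm.get_obs(): the state, without advancing time (a new reading comes with each control period).
- cams.grab_frame(name): name is "scene" or "top" or "wrist"; returns a dict with "image" (384x512x3 uint8, red, green, blue), "z_map" (384x512 float32, mm along the optical axis (not along the pixel's ray), 0 where there is no reading), "fx", "fy", "cx", "cy" (pixels), "R" (3x3) and "t" (3): a world point X has camera coordinates R X + t; the wrist camera has in their place "hand_eye" (4x4, takes a point from camera to tool coordinates, whose origin is the TCP and whose axes are the flange's). Camera axes: x right, y down, z forward; pixel columns grow to the right and rows downward; lengths in mm; the calibration is good to about 2 mm. A picture is of the moment at which its call begins: read the wrist's pose just before it.
- arm.close_job(): hands the job in, once; it reports no verdict.
The state is a dict: "time_s": time; "joints": joint angles; "qvel": joint speeds; "joint_efforts": joint torques, N m; "ee_pos": TCP position; "tool_rot": TCP orientation; "force": force on the tool from outside, world axes, zero at the start; "torque": the same for the moment, N m; "gripper_width": opening from 0.0 (shut) to 1.0 (fully open).
Only numpy, scipy, OpenCV 4.12 (cv2) and the standard library are available. Lean on these libraries where they do the work, as an engineer would, in place of code of your own. Each camera call takes 0.05 s, during which the arm holds its last target. There are 200 camera calls.

## Working session

There is one attempt and no reset: what is moved stays moved. The work goes in short steps, Python scripts to look and compute and a tool call to move; the robot and the scene stay as the last step left them, time stands still between calls to the robot, and variables do not carry over. Pictures are saved under pics/ and viewed, about 8 in all and at most 12, crops included, and the job is handed in when it is done.

Besides the shell and the picture viewer there is one more tool, called after "Request:" in YAML: its name, and indented under it one key for each argument. jog_arm: Moves the arm, as the interface text tells. Its arguments: {"type":"object","properties":{"targets":{"type":"array"},"squeeze":{"type":"number"}},"required":["targets"]}

```bash
mkdir -p pics
cat > h.py <<'E'
import numpy as np, cv2, pickle
from cell import arm, cams
np.set_printoptions(precision=1,suppress=True)
def ray(f,u,v,z):
    d=f["R"].T@np.array([(u-f["cx"])/f["fx"],(v-f["cy"])/f["fy"],1]); o=-f["R"].T@f["t"]
    return o+d*(z-o[2])/d[2]
def proj(f,P):
    c=f["R"]@np.array(P)+f["t"]; return f["fx"]*c[0]/c[2]+f["cx"],f["fy"]*c[1]/c[2]+f["cy"]
def cloud(f):
    v,u=np.mgrid[:384,:512]; z=f["z_map"]
    c=np.stack([(u-f["cx"])/f["fx"]*z,(v-f["cy"])/f["fy"]*z,z],-1)
    return (c-f["t"])@f["R"]
def blobs(f,lo,hi,lo2=None,hi2=None,mn=30):
    h=cv2.cvtColor(f["image"],cv2.COLOR_RGB2HSV); m=cv2.inRange(h,lo,hi)
    if lo2: m|=cv2.inRange(h,lo2,hi2)
    n,l,s,c=cv2.connectedComponentsWithStats(m)
    return [(s[i],c[i],l==i) for i in range(1,n) if s[i][4]>mn]
E
cat > a.py <<'E'
from h import *
o=arm.get_obs(); print(o)
fs={n:cams.grab_frame(n) for n in("scene","top")}
pickle.dump(fs,open("f0.pkl","wb"))
for n,f in fs.items():
    cv2.imwrite(f"pics/{n}0.png",f["image"][:,:,::-1]); print(n,-f["R"].T@f["t"],f["fx"])
    W=cloud(f)
    for nm,a in(("red",((0,130,60),(6,255,255),(172,130,60),(180,255,255))),("orange",((7,150,100),(22,255,255))),("blue",((95,120,50),(130,255,255)))):
        for s,c,m in blobs(f,*a):
            p=W[m&(f["z_map"]>0)]; print(nm,s,c,np.median(p,0) if len(p) else "", p[:,2].max() if len(p) else "")
E
python3 a.py
```

```text
{'time_s': 0.0, 'joints': array([ 1.3,  0.3,  1.5, -0. ,  1.3, -0.1]), 'qvel': array([-0.,  0., -0.,  0., -0., -0.]), 'joint_efforts': array([ -0. , -53.2, -35.3,   0.1,   0. ,  -0. ]), 'ee_pos': array([134.8, 532.9, 190.5]), 'tool_rot': array([[-1. ,  0.2, -0. ],
       [ 0.2,  1. , -0. ],
       [ 0. , -0. , -1. ]]), 'force': array([ 0.5,  0.4, -0.3]), 'torque': array([ 0., -0., -0.]), 'gripper_width': 0.9952100545577728}
scene [127.3 375.  832.1] 428.4375453273555
red [290  64  29  31 184] [299.   82.3] [ 773.7 -378.9  155.1] 210.85267733162138
red [342 165  13  12 114] [347.9 170. ] [ 517.8 -298.9   78.8] 82.59544978865976
red [ 152  224   94   80 1993] [197.2 269.6] [580.2 116.4   3. ] 27.67659076576576
red [289 274  15  15 171] [295.7 280.7] [415.  -10.1  13.3] 17.068778574184442
orange [360 180  11  18 106] [365.2 189.3] [ 455.8 -292.9   59.3] 82.74691718223019
blue [ 130    0   77   43 1826] [165.1  17. ] [1241.2 -280.6  212.6] 265.26978855132137
blue [  212     0   189   150 15284] [321.1  51.2] [ 892.2 -663.   105.5] 312.1618738611002
blue [ 52  17  80  28 438] [110.8  29.1
[... 215 characters left out ...]
5.9  -69.6 1167.3] 416.3598469330859
red [381 117  26   5  48] [394.2 118.6] [ 773.6 -423.4  205.7] 212.04888799679412
red [364 119  13  13 137] [370.2 125.1] [ 773.4 -379.   156.1] 193.44472197958294
red [ 144  186   89   43 1809] [181.9 208.5] [583.8 121.8   3.4] 18.385096518193063
red [333 223  13  12 116] [338.9 228.4] [ 519.3 -303.7   79.7] 84.58006692459884
red [225 265  10  11  83] [229.5 269.9] [414.9 -14.8  14.5] 19.868818762180133
orange [335 249   7   7  35] [338. 252.] [ 457.1 -298.    80.8] 86.58637687814809
blue [  377     0   135   163 19685] [445.7  77. ] [ 890.6 -578.6   90.1] 497.0466165989775
blue [274 132  10  10  81] [278.6 136.6] [ 764.4 -151.5   96.8] 102.0987743888851
```

View images.

Run:
```python
from h import *
fs=pickle.load(open("f0.pkl","rb"))
a=cv2.resize(fs["top"]["image"][170:320,220:400],None,fx=4,fy=4,interpolation=2)
cv2.imwrite("pics/c1.png",a[:,:,::-1])
b=cv2.resize(fs["scene"]["image"][100:260,230:430],None,fx=3.7,fy=3.7,interpolation=2)
cv2.imwrite("pics/c2.png",b[:,:,::-1])
```

```text
(no output)
```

View pics/c1.png

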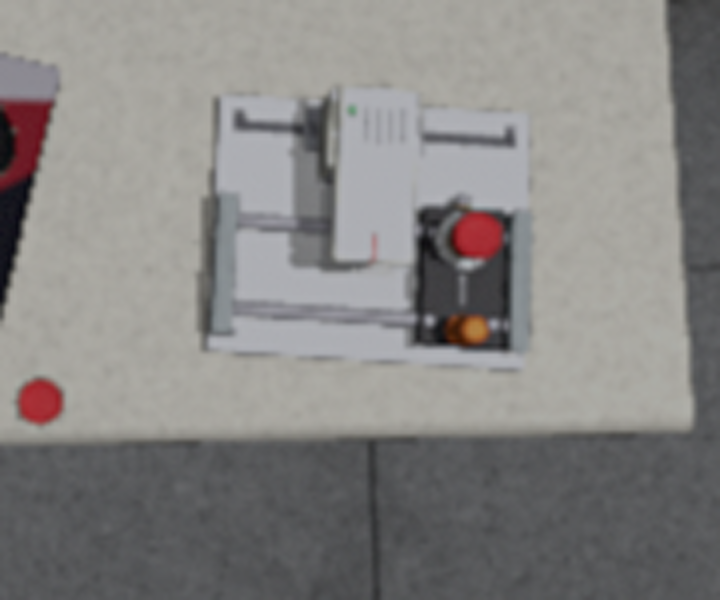

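View pics/c2.png

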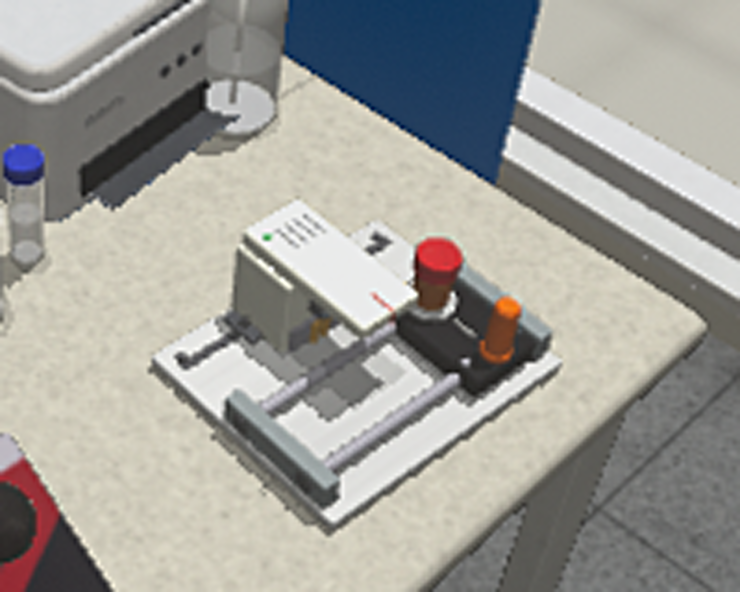

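View pics/scene0.png

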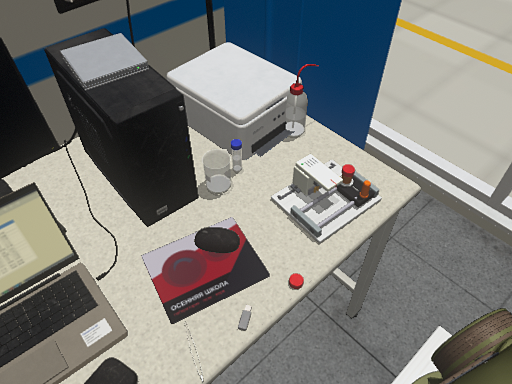

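```bash
cat > b.py <<'E'
from h import *
fs=pickle.load(open("f0.pkl","rb"))
f=fs["top"]
C=[ray(f,220+x/4,170+y/4,12) for x,y in((218,96),(527,113),(522,367),(207,348))]; print(np.array(C))
for f in fs.values():
    W=cloud(f); h=cv2.cvtColor(f["image"],cv2.COLOR_RGB2HSV)
    m=(W[...,2]>84)&(W[...,2]<94)&(W[...,0]>450)&(W[...,0]<640)&(W[...,1]>-320)&(W[...,1]<-150)&(h[...,1]<40)&(h[...,2]>150)
    n,l,s,c=cv2.connectedComponentsWithStats(m.astype(np.uint8)); k=1+s[1:,4].argmax(); m=l==k
    p=W[m]; v,u=np.where(m); q=np.array([ray(f,a,b,89) for a,b in zip(u,v)])
    r=cv2.minAreaRect(q[:,:2].astype(np.float32)); print("hood",m.sum(),np.median(p[:,2]),r, cv2.boxPoints(r))
    for nm,z,a in(("red",75,((0,130,60),(6,255,255),(172,130,60),(180,255,255))),("orange",81,((7,150,100),(22,255,255)))):
        for s,c,m in blobs(f,*a):
            p=W[m]
            if abs(np.median(p[:,1])+300)>15: continue
            t=p[p[:,2]>p[:,2].max()-6]; print(nm,np.percentile(p[:,2],[50,80,90,95,100]),t.mean(0),ray(f,*c,z))
E
python3 b.py
```

```text
[[ 623.1 -141.3   12. ]
 [ 607.8 -358.8   12. ]
 [ 431.4 -345.9   12. ]
 [ 448.  -129.5   12. ]]
hood 701 88.73549753636743 ((559.3215942382812, -235.59300231933594), (52.212467193603516, 115.32294464111328), 85.02344512939453) [[ 499.6 -256.6]
 [ 614.5 -266.6]
 [ 619.  -214.6]
 [ 504.1 -204.6]]
red [ 78.8  80.2  81.2  81.9 832.1] [127.3 375.  832.1] [ 518.9 -301.5   75. ]
orange [59.3 78.2 79.8 81.4 82.7] [ 458.1 -296.7   79.7] [ 447.3 -275.6   81. ]
hood 814 89.26141039959847 ((559.2534790039062, -237.5972900390625), (50.239410400390625, 114.81019592285156), 85.44087219238281) [[ 500.  -258.1]
 [ 614.5 -267.2]
 [ 618.5 -217.1]
 [ 504.  -208. ]]
red [  79.7   81.6   82.5   83.3 1167.3] [ 435.9  -69.6 1167.3] [ 518.7 -304.7   75. ]
orange [80.8 82.6 84.  84.7 86.6] [ 457.8 -298.7   82.7] [ 457.1 -298.2   81. ]
```

```bash
cat > c.py <<'E'
from h import *
np.set_printoptions(precision=4,suppress=True)
fs=pickle.load(open("f0.pkl","rb")); R=arm.get_obs()["tool_rot"]; print(R)
d=np.array([490,-250,260])-arm.get_obs()["ee_pos"]; print("tool shift",R.T@d)
b=np.array([[.9968,.08,0],[-.08,.9968,0],[0,0,1]]); # bed
T=np.stack([-b[:,0],b[:,1],[0,0,-1]],1)
print(cv2.Rodrigues(R.T@T)[0].ravel())
for f in fs.values():
    W=cloud(f).reshape(-1,3); ok=(f["z_map"].ravel()>0)
    W=W[ok]; print([(int(x),int(y),int(W[s][:,2].max())) for x in range(0,800,100) for y in range(-400,700,100) if (s:=(abs(W[:,0]-x-50)<50)&(abs(W[:,1]-y-50)<50)).any() and W[s][:,2].max()>100])
w=cams.grab_frame("wrist"); print(w["hand_eye"],w["fx"])
E
python3 c.py
```

```text
[[-0.9694  0.2453 -0.0003]
 [ 0.2453  0.9694 -0.001 ]
 [ 0.0001 -0.001  -1.    ]]
tool shift [-536.3577 -671.9887  -68.7904]
[-0.001  -0.0002 -0.1677]
[(0, -100, 304), (0, 0, 302), (0, 200, 621), (100, -100, 288), (100, 0, 280), (100, 200, 617), (700, -400, 207), (700, -300, 149), (700, -200, 150), (700, -100, 329), (700, 0, 331), (700, 100, 331), (700, 300, 108)]
[(700, -400, 208), (700, -300, 151), (700, -200, 151), (700, -100, 332), (700, 0, 334), (700, 100, 332), (700, 300, 106)]
[[  -0.0005   -0.9683   -0.2498   70.6544]
 [   1.       -0.0005   -0.0002    0.1733]
 [   0.       -0.2498    0.9683 -192.512 ]
 [   0.        0.        0.        1.    ]] 309.33265026867474
```

Request:
jog_arm:
  targets:
    - [[0, 0, 0, -0.03, -0.04, -0.03, 0.05], [0, 0, 0, -0.036, -0.046, -0.02, 0.05], [0, 0, 0, -0.036, -0.046, -0.01, 0.02], [0, 0, 0, -0.036, -0.046, 0, 0.0], [0, 0, 0, -0.036, -0.046, 0, 0]]

```text
time_s: 0.78
ee_pos: [248.9, 271.6, 251.1]
tool_rot: [[-0.97, 0.245, 0.0], [0.245, 0.97, 0.0], [-0.0, 0.0, -1.0]]
force: [1.4, 1.2, 0.6]
gripper_width: 0.504
```

Request:
jog_arm:
  targets:
    - [[0, 0, 0, -0.036, -0.046, 0, 0], [0, 0, 0, -0.036, -0.046, 0, 0], [0, 0, 0, -0.036, -0.046, 0, 0], [0, 0, 0, -0.036, -0.046, 0, 0], [0, 0, 0, -0.036, -0.046, 0, 0]]

```text
time_s: 1.4
ee_pos: [367.0, 4.3, 251.2]
tool_rot: [[-0.969, 0.246, 0.001], [0.246, 0.969, 0.0], [-0.001, 0.0, -1.0]]
force: [1.4, 1.8, 0.3]
gripper_width: 0.007
```

Request:
jog_arm:
  targets:
    - [[0, 0, 0, -0.036, -0.046, 0, 0], [0, 0, 0, -0.036, -0.046, 0, 0], [0, 0, 0, -0.036, -0.046, 0, 0], [0, 0, 0, -0.036, -0.046, 0, 0], [0, 0, -0.168, 0, 0, 0, 0]]

```text
time_s: 2.02
ee_pos: [461.5, -210.2, 249.6]
tool_rot: [[-0.997, 0.08, -0.002], [0.08, 0.997, 0.001], [0.002, 0.001, -1.0]]
force: [-0.2, 0.3, -0.2]
gripper_width: 0.005
```

```bash
cat >> h.py <<'E'
def wrist():
    o=arm.get_obs(); f=dict(cams.grab_frame("wrist")); H=f["hand_eye"]; Rt=o["tool_rot"]
    Rc=Rt@H[:3,:3]; c=Rt@H[:3,3]+o["ee_pos"]; f["R"]=Rc.T; f["t"]=-Rc.T@c; return f,o
E
cat > d.py <<'E'
from h import *
import sys
f,o=wrist(); pickle.dump(f,open(f"{sys.argv[1]}.pkl","wb")); print(o["ee_pos"])
cv2.imwrite(f"pics/{sys.argv[1]}.png",cv2.resize(f["image"],None,fx=1.5,fy=1.5)[:,:,::-1])
for P in((519,-303,80),(457,-298,81),(560,-236,89)): print(proj(f,P))
E
python3 d.py w1
```

```text
[ 461.5 -210.2  249.6]
(np.float64(186.22811019905203), np.float64(226.11249337672314))
(np.float64(183.08333785615145), np.float64(177.13364629414514))
(np.float64(242.63786230105566), np.float64(255.54576190167614))
```

View pics/w1.png

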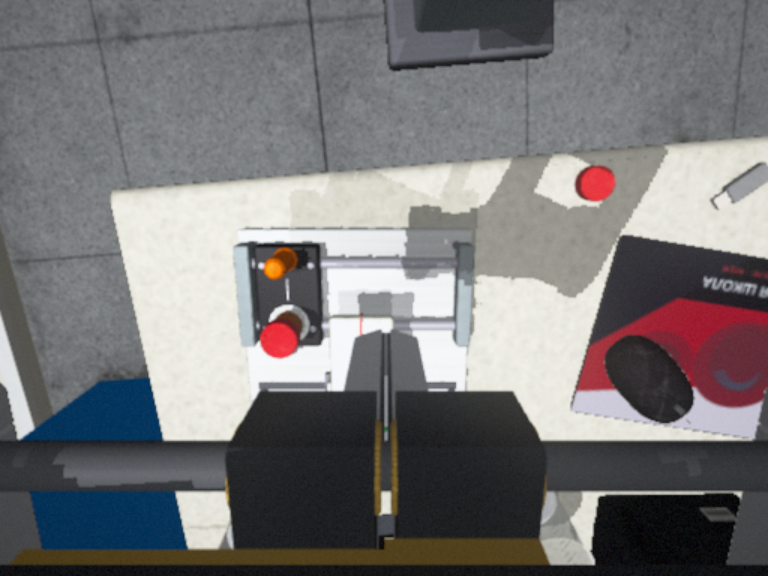

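```bash
cat > e.py <<'E'
from h import *
import sys
f=pickle.load(open(sys.argv[1]+".pkl","rb"))
yb=np.array([.08,.9968])
R=((0,130,60),(6,255,255),(172,130,60),(180,255,255))
for s,c,m in blobs(f,*R,mn=3):
    if not(150<c[0]<310 and 150<c[1]<300): continue
    for z in(72,80,89): p=ray(f,*c,z); print("red",s,c,z,p,p[:2]@yb)
W=cloud(f)
for s,c,m in blobs(f,(7,150,100),(22,255,255)):
    t=W[m]; print("orange",s,c,np.percentile(t[:,2],[50,80,90,98])); t=t[t[:,2]>77]; print(t.mean(0),np.median(t,0),(t.max(0)+t.min(0))/2)
h=cv2.cvtColor(f["image"],cv2.COLOR_RGB2HSV)
m=(W[...,2]>70)&(W[...,2]<95)&(h[...,1]>130)&((h[...,0]<6)|(h[...,0]>172)); t=W[m]; t=t[t[:,1]<-270]; print("cap",np.percentile(t[:,2],[10,50,90]),t.mean(0),(t.max(0)+t.min(0))/2)
# end blocks / bed edges from top-layer depth
for nm,a,b in(("blocks",30,38),("bed",8,16)):
    g=(W[...,2]>a)&(W[...,2]<b)&(W[...,0]>410)&(W[...,0]<530)&(W[...,1]>-370)&(W[...,1]<-110); t=W[g]
    r=cv2.minAreaRect(t[:,:2].astype(np.float32)); print(nm,len(t),r)
E
python3 e.py w1
```

```text
red [173 212  27  26 532] [186.2 224.8] 72 [ 520.  -304.9   72. ] -262.32497317538065
red [173 212  27  26 532] [186.2 224.8] 80 [ 517.2 -302.7   80. ] -260.3918851837519
red [173 212  27  26 532] [186.2 224.8] 89 [ 514.1 -300.3   89. ] -258.21716119316955
orange [176 165  22  22 280] [185.6 175.3] [77.5 79.9 80.5 81.2]
[ 458.9 -298.4   84.3] [ 459.9 -299.6   79.7] [ 429.8 -256.4  259.7]
orange [261 292   4  51 104] [262.6 317.7] [381.  381.6 381.9 382.5]
[ 436.8 -207.1  380.5] [ 436.4 -207.1  381. ] [ 437.6 -207.2  379.5]
orange [250 300   3  43 107] [251.1 321.6] [381.1 381.6 381.8 382.2]
[ 437.3 -209.8  380.9] [ 436.9 -209.8  381.1] [ 437.9 -209.8  380.4]
cap [76.7 78.7 79.7] [ 518.9 -303.9   78.3] [ 519.7 -304.8   76. ]
blocks 3002 ((495.708984375, -242.4306640625), (216.2281951904297, 84.67642974853516), 85.36139678955078)
bed 5061 ((485.3807067871094, -241.46746826171875), (219.49728393554688, 87.91514587402344), 85.40046691894531)
```

Request:
jog_arm:
  targets:
    - [[0, 0, 0, -0.032, -0.044, 0.02, 0], [0, 0, 0, -0.032, -0.044, 0.03, 0], [0, 0, 0, 0, 0, 0.045, 0], [0, 0, 0, 0, 0, 0.02, 0], [0, 0, 0, 0, 0, 0, 0]]

```text
time_s: 2.7
ee_pos: [517.4, -299.6, 134.8]
tool_rot: [[-0.997, 0.081, -0.002], [0.081, 0.997, 0.002], [0.003, 0.001, -1.0]]
force: [1.2, -1.2, -0.1]
gripper_width: 0.005
```

Request:
jog_arm:
  targets:
    - [[0, 0, 0, -0.001, -0.003, 0.015, 0], [0, 0, 0, 0, 0, 0.01, 0], [0, 0, 0, 0, 0, 0.004, 0], [0, 0, 0, 0, 0, 0.002, 0], [0, 0, 0, 0, 0, 0, 0]]

```text
time_s: 3.32
ee_pos: [518.8, -303.4, 105.2]
tool_rot: [[-0.997, 0.08, 0.0], [0.08, 0.997, -0.0], [-0.0, -0.0, -1.0]]
force: [0.5, 0.1, 0.1]
gripper_width: 0.006
```

Request:
jog_arm:
  targets:
    - [[0, 0, 0, 0, 0, 0.002, 0], [0, 0, 0, 0, 0, 0.002, 0], [0, 0, 0, 0, 0, 0, 0]]

```text
time_s: 3.7
ee_pos: [518.7, -303.3, 100.9]
tool_rot: [[-0.997, 0.08, -0.0], [0.08, 0.997, 0.0], [0.0, 0.0, -1.0]]
force: [0.8, -0.2, -0.6]
gripper_width: 0.006
```

Request:
jog_arm:
  targets:
    - [[0, 0, 0, 0, 0, 0.001, 0], [0, 0, 0, 0, 0, 0.001, 0], [0, 0, 0, 0, 0, 0, 0]]

```text
time_s: 4.08
ee_pos: [518.7, -303.3, 98.9]
tool_rot: [[-0.997, 0.08, -0.0], [0.08, 0.997, 0.0], [0.0, 0.0, -1.0]]
force: [0.2, 0.2, -0.2]
gripper_width: 0.007
```

Request:
jog_arm:
  targets:
    - [[0, 0, 0, 0, 0, 0.001, 0], [0, 0, 0, 0, 0, 0.001, 0], [0, 0, 0, 0, 0, 0, 0]]

```text
time_s: 4.45
ee_pos: [518.7, -303.3, 96.9]
tool_rot: [[-0.997, 0.08, -0.0], [0.08, 0.997, 0.0], [0.0, 0.0, -1.0]]
force: [0.4, -0.0, 0.5]
gripper_width: 0.006
```

```bash
cat > g.py <<'E'
from h import *
import sys
f=cams.grab_frame("scene"); pickle.dump(f,open("s.pkl","wb"))
cv2.imwrite(f"pics/{sys.argv[1]}.png",cv2.resize(f["image"][110:250,270:430],None,fx=4,fy=4,interpolation=2)[:,:,::-1])
print(arm.get_obs()["force"],arm.get_obs()["ee_pos"])
E
python3 g.py s1
```

```text
[-0.2  0.3  0.4] [ 518.7 -303.3   97. ]
```

View pics/s1.png

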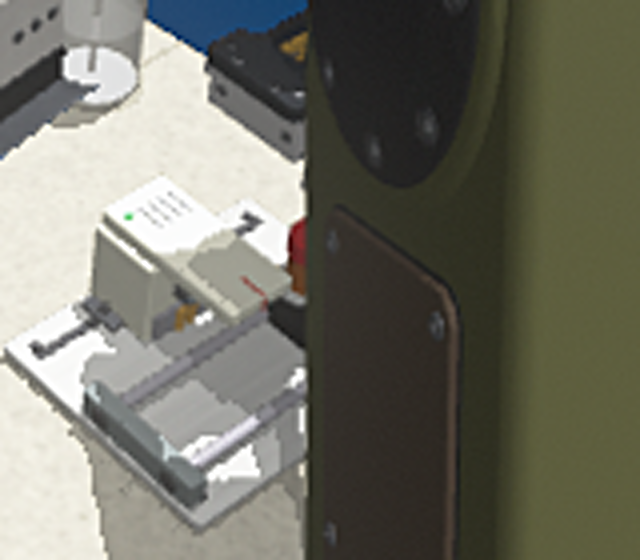

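```bash
python3 d.py w2
python3 - <<'E'
from h import *
f=pickle.load(open("w2.pkl","rb")); W=cloud(f)
cv2.imwrite("pics/w2c.png",cv2.resize(f["image"][180:384,140:370],None,fx=3,fy=3,interpolation=2)[:,:,::-1])
h=cv2.cvtColor(f["image"],cv2.COLOR_RGB2HSV)
m=(h[...,1]>130)&((h[...,0]<6)|(h[...,0]>172)); 
t=W[m]; k=np.hypot(t[:,0]-518,t[:,1]+303)<30; t=t[k]; print(len(t),np.percentile(t[:,2],[5,50,90,98]),t.min(0),t.max(0))
E
```

```text
[ 518.7 -303.3   97. ]
(np.float64(257.62463646170926), np.float64(215.8898440378871))
(np.float64(257.6967015173427), np.float64(126.83512089086716))
(np.float64(355.8185650447334), np.float64(267.18824954970586))
1056 [68.4 78.5 79.4 80. ] [ 504.6 -320.4   31. ] [ 538.8 -287.2   80.9]
```

View pics/w2c.png

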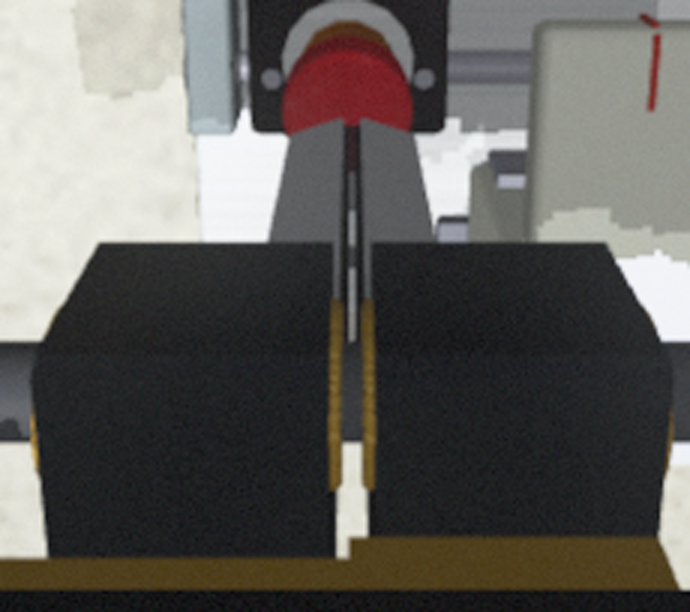

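Request:
jog_arm:
  targets:
    - [[0, 0, 0, 0, 0, 0.001, 0], [0, 0, 0, 0, 0, 0.001, 0], [0, 0, 0, 0, 0, 0, 0]]

```text
time_s: 4.92
ee_pos: [518.7, -303.3, 94.9]
tool_rot: [[-0.997, 0.08, -0.0], [0.08, 0.997, 0.0], [0.0, 0.0, -1.0]]
force: [-0.3, -0.1, 0.2]
gripper_width: 0.008
```

Run:
```python
from h import *
f=pickle.load(open("w2.pkl","rb")); W=cloud(f)
# crop px (345,125)/3+(140,180)
for u,v in((244,225),(250,222),(264,222),(252,228),(262,228),(250,240),(250,250)): print(u,v,f["image"][v,u],W[v,u])
```

```text
244 225 [95 95 98] [ 511.  -310.5  118.5]
250 222 [97 95 98] [ 511.  -307.   114.1]
264 222 [95 95 98] [ 511.6 -298.6  114.3]
252 228 [92 92 94] [ 510.6 -305.6  125.4]
262 228 [94 95 98] [ 510.9 -300.   125.7]
250 240 [91 93 96] [ 510.9 -306.4  141.7]
250 250 [94 92 96] [ 510.9 -306.1  153.7]
```

Run:
```python
from h import *
f=pickle.load(open("w2.pkl","rb")); W=cloud(f)
for u in (250,220):
  for v in list(range(214,226,1))+[230,240,250,258,262,264,268,275,290,300]: print(u,v,f["image"][v,u],W[v,u],round(float(f["z_map"][v,u]),1))
```

```text
250 214 [121  36  41] [ 517.6 -308.4   78.6] 221.7
250 215 [122  39  41] [ 518.1 -308.4   79.3] 221.2
250 216 [118  37  40] [ 519.  -308.5   79. ] 221.7
250 217 [122  40  45] [ 519.9 -308.6   78.5] 222.4
250 218 [120  36  42] [ 520.4 -308.6   79.3] 221.7
250 219 [115  47  49] [ 521.2 -308.7   79.2] 222.0
250 220 [106  80  83] [ 522.  -308.7   79. ] 222.5
250 221 [94 94 97] [ 510.8 -307.   112.9] 186.7
250 222 [97 95 98] [ 511.  -307.   114.1] 185.7
250 223 [94 98 97] [ 511.1 -307.   115.5] 184.4
250 224 [93 95 99] [ 511.1 -307.   117.4] 182.5
250 225 [95 96 97] [ 510.9 -306.9  119.4] 180.5
250 230 [95 95 96] [ 511.1 -306.7  127.1] 173.1
250 240 [91 93 96] [ 510.9 -306.4  141.7] 158.9
250 250 [94 92 96] [ 510.9 -306.1  153.7] 147.2
250 258 [90 91 93] [ 510.4 -305.9  163. ] 138.1
250 262 [44 48 50] [ 487.1 -302.8  212.9] 84.0
250 264 [43 43 44] [ 486.9 -302.8  214.4] 82.5
250 268 [43 44 43] [ 487.9 -302.8  214.9] 82.2
250 275 [37 39 42] [ 489.8 -303.   215.1] 82.5
250 290 [75 59 29] [ 489.3 -302.8  223.2] 74.5
250 300 [91 71 35] [ 490.  -302.8  226.2] 71.8
220 214 [92 94 94] [ 537.7 -3
[... 365 characters left out ...]
1.1] 294.5
220 222 [244 245 247] [ 545.5 -340.9   11. ] 294.8
220 223 [244 245 247] [ 546.5 -341.    11.1] 294.9
220 224 [244 246 247] [ 547.3 -341.1   11.6] 294.7
220 225 [244 246 247] [ 548.8 -341.4   10.3] 296.3
220 230 [244 246 248] [ 553.8 -341.9   10.6] 297.3
220 240 [242 243 245] [ 563.8 -342.9   11.2] 299.2
220 250 [243 245 245] [ 574.  -344.    11.7] 301.2
220 258 [243 245 246] [ 582.7 -345.    11.1] 304.0
220 262 [47 46 48] [ 486.5 -310.9  212.9] 84.0
220 264 [45 48 49] [ 485.8 -310.6  215.4] 81.4
220 268 [42 46 47] [ 486.5 -310.5  216.3] 80.7
220 275 [37 39 39] [ 486.  -310.   220.8] 76.2
220 290 [34 35 34] [ 486.1 -309.2  227.5] 69.7
220 300 [30 32 37] [ 486.7 -308.9  230.4] 67.1
```

The tip shows at about z = 112 with the TCP reading 97, so the fingertips sit about 15 mm above the reported TCP, not 25 mm below it. The cap still stands at about 79. I go by this measurement and watch the force as I lower.

Request:
jog_arm:
  targets:
    - [[0, 0, 0, 0, 0, 0.01, 0], [0, 0, 0, 0, 0, 0.01, 0], [0, 0, 0, 0, 0, 0.005, 0], [0, 0, 0, 0, 0, 0.002, 0], [0, 0, 0, 0, 0, 0, 0]]

```text
time_s: 5.55
ee_pos: [518.8, -303.4, 68.0]
tool_rot: [[-0.997, 0.08, 0.0], [0.08, 0.997, -0.0], [-0.0, -0.0, -1.0]]
force: [-0.6, -1.3, 0.5]
gripper_width: 0.003
```

Request:
jog_arm:
  targets:
    - [[0, 0, 0, 0, 0, 0.002, 0], [0, 0, 0, 0, 0, 0.002, 0], [0, 0, 0, 0, 0, 0, 0]]

```text
time_s: 5.92
ee_pos: [518.9, -303.5, 64.3]
tool_rot: [[-0.997, 0.08, 0.001], [0.08, 0.997, -0.0], [-0.001, -0.0, -1.0]]
force: [0.4, 0.0, 3.4]
gripper_width: 0.007
```

Request:
jog_arm:
  targets:
    - [[0, 0, 0, 0, 0, 0.002, 0], [0, 0, 0, 0, 0, 0.001, 0], [0, 0, 0, 0, 0, 0, 0]]

```text
time_s: 6.3
ee_pos: [518.9, -303.5, 61.3]
tool_rot: [[-0.997, 0.08, 0.0], [0.08, 0.997, -0.0], [-0.001, -0.0, -1.0]]
force: [-0.8, 0.4, 3.7]
gripper_width: 0.005
```

Request:
jog_arm:
  targets:
    - [[0, 0, 0, 0, 0, 0.001, 0], [0, 0, 0, 0, 0, 0.001, 0], [0, 0, 0, 0, 0, 0, 0]]

```text
time_s: 6.68
ee_pos: [518.9, -303.5, 59.2]
tool_rot: [[-0.997, 0.08, 0.0], [0.08, 0.997, -0.0], [-0.001, -0.0, -1.0]]
force: [-0.1, -0.8, 4.3]
gripper_width: 0.0
```

Request:
jog_arm:
  targets:
    - [[0, 0, 0, 0, 0, 0.001, 0], [0, 0, 0, 0, 0, 0.001, 0], [0, 0, 0, 0, 0, 0, 0]]

```text
time_s: 7.05
ee_pos: [519.1, -303.7, 58.2]
tool_rot: [[-0.997, 0.08, 0.001], [0.08, 0.997, -0.001], [-0.001, -0.001, -1.0]]
force: [-2.5, 1.2, 13.1]
gripper_width: 0.005
```

Request:
jog_arm:
  targets:
    - [[0, 0, 0, 0, 0, 0.001, 0], [0, 0, 0, 0, 0, 0.0005, 0], [0, 0, 0, 0, 0, 0, 0], [0, 0, 0, 0, 0, 0, 0]]

```text
time_s: 7.55
ee_pos: [519.3, -304.2, 58.0]
tool_rot: [[-0.997, 0.08, 0.002], [0.08, 0.997, -0.002], [-0.002, -0.002, -1.0]]
force: [-7.0, 2.7, 24.5]
gripper_width: 0.005
```

Request:
jog_arm:
  targets:
    - [[0, 0, 0, 0, 0, -0.01, 0], [0, 0, 0, 0, 0, -0.05, 0], [0, 0, 0, 0.03, 0, -0.05, 0.05], [0, 0, 0, 0.031, 0, -0.03, 0.05], [0, 0, 0, 0, 0, 0, 0.05]]

```text
time_s: 8.18
ee_pos: [457.6, -299.0, 197.8]
tool_rot: [[-0.997, 0.081, 0.003], [0.081, 0.997, -0.002], [-0.003, -0.002, -1.0]]
force: [0.8, 0.1, 0.3]
gripper_width: 0.283
```

```bash
python3 d.py w3; python3 e.py w3;python3 -c "
from h import *
print(arm.get_obs()['force'])"
```

```text
[ 457.6 -299.   197.8]
(np.float64(258.1772526385376), np.float64(239.46013801446355))
(np.float64(258.19472836042115), np.float64(183.4162731524334))
(np.float64(323.1414320157535), np.float64(273.3642646443715))
red [242 220  29  30 655] [256.  235.3] 72 [ 517.2 -305.3   72. ] -262.89805371769626
red [242 220  29  30 655] [256.  235.3] 80 [ 514.  -304.9   80. ] -262.85103280125185
red [242 220  29  30 655] [256.  235.3] 89 [ 510.3 -304.6   89. ] -262.7981342702518
orange [247 169  18  24 352] [255.7 180.3] [77.7 80.  80.4 81.3]
[ 458.8 -300.8   81.2] [ 459.2 -300.9   79.7] [ 426.5 -300.9  233.6]
orange [192 326   5  17  49] [193.4 334. ] [329.5 330.  330.2 330.8]
[ 434.6 -311.6  329.5] [ 434.5 -311.6  329.5] [ 435.  -311.6  329.7]
orange [318 326   5  17  47] [320.4 334.4] [329.3 330.  330.2 330.4]
[ 437.2 -282.5  329.3] [ 437.4 -282.5  329.3] [ 437.3 -282.5  329.4]
cap [70.5 71.2 72.2] [ 519.8 -305.7   71.3] [ 519.7 -306.1   71.6]
blocks 3760 ((494.85626220703125, -242.2562255859375), (216.27261352539062, 83.67578887939453), 85.36245727539062)
bed 6666 ((485.0884094238281, -241.2936553955078), (219.39645385742188, 88.36141204833984), 85.88606262207031)
[ 1.1 -1.  -0.6]
```

View pics/w3.png

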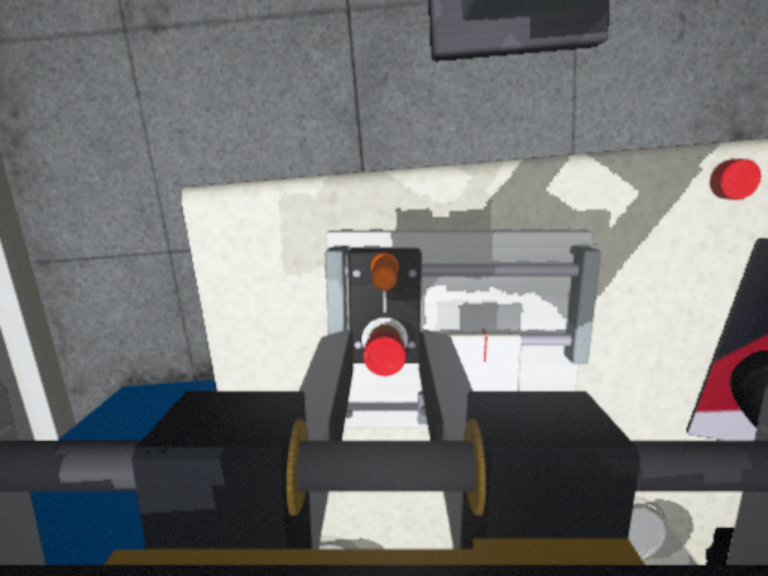

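Run:
```python
from h import *
yb=np.array([.0802,.9968]); xb=np.array([.9968,-.0802])
for n in("w1","w3"):
    f=pickle.load(open(n+".pkl","rb")); W=cloud(f); h=cv2.cvtColor(f["image"],cv2.COLOR_RGB2HSV)
    m=(h[...,1]>70)&((h[...,0]<8)|(h[...,0]>170))&(W[...,2]>84)&(W[...,2]<94); v,u=np.where(m)
    q=np.array([ray(f,a,b,89)[:2] for a,b in zip(u,v)]); k=(q[:,1]>-270)&(q[:,1]<-200); q=q[k]; print(n,"line n",len(q),q.min(0),q.max(0),np.median(q@yb),(q@yb).min(),(q@yb).max())
    m=(W[...,2]>84)&(W[...,2]<94)&(h[...,1]<40); q=W[m][:,:2]; k=(q[:,0]>480)&(q[:,0]<640)&(q[:,1]>-290)&(q[:,1]<-190); q=q[k]; a=q@yb; b=q@xb
    print("hood x",np.percentile(b,[.5,99]),"y",np.percentile(a[b<np.percentile(b,25)],[0,1,99,100]))
    o=[x for x in blobs(f,(5,150,60),(22,255,255)) if 150<x[1][1]<230][0][2]; t=W[o&(W[...,2]>76)]
    print("knob y",np.median(t[:,:2]@yb),np.percentile(t[:,:2]@yb,[2,98]),"x",np.percentile(t[:,:2]@xb,[2,98]))
    m=(W[...,2]>30)&(W[...,2]<38)&(h[...,2]<70); t=W[m]; t=t[(t[:,0]>430)&(t[:,0]<540)&(t[:,1]<-250)&(t[:,1]>-345)][:,:2]@yb; print("carriage y",np.percentile(t,[1,99]),np.percentile(t,[1,99]).mean())
    print("tcp y",-299.0*.9968+457.6*.0802)
```

```text
w1 line n 13 [ 502.  -235.2] [ 517.2 -233.8] -192.9177829987452 -193.02275028689675 -191.81417393478526
hood x [520.7 582.7] y [-218.6 -218.4 -167.6 -167.6]
knob y -261.40823423298326 [-269.3 -254.3] x [475.  489.6]
carriage y [-290.9 -233.8] -262.34914299576997
tcp y -261.34368
w3 line n 24 [ 501.1 -235.6] [ 521.2 -233.6] -192.80776332704528 -194.62938000237077 -192.03514775724017
hood x [520.6 561.8] y [-217.8 -216.3 -167.9 -166.9]
knob y -262.6617866570203 [-270.  -255.4] x [474.6 488.9]
carriage y [-290.5 -234.8] -262.639481186467
tcp y -261.34368
```

Request:
jog_arm:
  targets:
    - [[0, 0, 0, -0.002, -0.0015, 0.05, 0.05], [0, 0, 0, 0, 0, 0.04, 0.05], [0, 0, 0, 0, 0, 0.03, 0.05], [0, 0, 0, 0, 0, 0, 0.05]]

```text
time_s: 8.72
ee_pos: [458.9, -298.9, 72.1]
tool_rot: [[-0.997, 0.079, -0.005], [0.079, 0.997, 0.004], [0.005, 0.004, -1.0]]
force: [0.4, -0.8, 0.1]
gripper_width: 0.533
```

Request:
jog_arm:
  targets:
    - [[0, 0, 0, 0, 0, 0.02, 0.05], [0, 0, 0, 0, 0, 0.02, 0.05], [0, 0, 0, 0, 0, 0.005, 0.05], [0, 0, 0, 0, 0, 0, 0.05]]

```text
time_s: 9.22
ee_pos: [460.2, -300.3, 31.1]
tool_rot: [[-0.997, 0.08, 0.0], [0.08, 0.997, -0.0], [-0.0, -0.0, -1.0]]
force: [-0.2, -0.3, 0.7]
gripper_width: 0.536
```

Close on the knob.

Request:
jog_arm:
  targets:
    - [[0, 0, 0, 0, 0, 0, 0.01], [0, 0, 0, 0, 0, 0, 0.01], [0, 0, 0, 0, 0, 0, 0.01], [0, 0, 0, 0, 0, 0, 0.01], [0, 0, 0, 0, 0, 0, 0.01]]
  squeeze: 25

```text
time_s: 9.85
ee_pos: [459.9, -300.3, 30.8]
tool_rot: [[-0.997, 0.08, 0.0], [0.08, 0.997, -0.0], [-0.0, -0.0, -1.0]]
force: [-0.9, -0.6, 2.6]
gripper_width: 0.182
```

Request:
jog_arm:
  targets:
    - [[0, 0, 0, 0, 0.008, 0, 0.01], [0, 0, 0, 0, 0.012, 0, 0.01], [0, 0, 0, 0, 0.012, 0, 0.01], [0, 0, 0, 0, 0.008, 0, 0.01], [0, 0, 0, 0, 0, 0, 0.01]]

```text
time_s: 10.48
ee_pos: [463.1, -259.1, 30.7]
tool_rot: [[-0.997, 0.079, -0.0], [0.079, 0.997, 0.0], [0.0, 0.0, -1.0]]
force: [-2.0, 2.1, 5.3]
gripper_width: 0.187
```

Request:
jog_arm:
  targets:
    - [[0, 0, 0, 0, 0.006, 0, 0.01], [0, 0, 0, 0, 0.006, 0, 0.01], [0, 0, 0, 0, 0.003, 0, 0.01], [0, 0, 0, 0, 0, 0, 0.01]]

```text
time_s: 10.98
ee_pos: [464.3, -244.5, 30.7]
tool_rot: [[-0.997, 0.079, 0.0], [0.079, 0.997, 0.0], [0.0, 0.0, -1.0]]
force: [-1.2, 1.9, 6.4]
gripper_width: 0.184
```

Request:
jog_arm:
  targets:
    - [[0, 0, 0, 0, 0.002, 0, 0.01], [0, 0, 0, 0, 0, 0, 0.01]]

```text
time_s: 11.22
ee_pos: [464.4, -242.7, 30.7]
tool_rot: [[-0.997, 0.079, 0.0], [0.079, 0.997, 0.0], [-0.0, 0.0, -1.0]]
force: [-1.6, 1.4, 6.5]
gripper_width: 0.187
```

Request:
jog_arm:
  targets:
    - [[0, 0, 0, 0, 0.002, 0, 0.01], [0, 0, 0, 0, 0, 0, 0.01]]

```text
time_s: 11.48
ee_pos: [464.6, -240.8, 30.7]
tool_rot: [[-0.997, 0.079, 0.0], [0.079, 0.997, -0.0], [-0.0, -0.0, -1.0]]
force: [-1.9, 1.3, 7.0]
gripper_width: 0.188
```

Request:
jog_arm:
  targets:
    - [[0, 0, 0, 0, 0.002, 0, 0.01], [0, 0, 0, 0, 0, 0, 0.01]]

```text
time_s: 11.72
ee_pos: [464.7, -239.6, 30.8]
tool_rot: [[-0.997, 0.079, 0.0], [0.079, 0.997, -0.001], [-0.0, -0.001, -1.0]]
force: [-2.3, -7.0, 4.5]
gripper_width: 0.185
```

Request:
jog_arm:
  targets:
    - [[0, 0, 0, 0, 0.002, 0, 0.01], [0, 0, 0, 0, 0, 0, 0.01]]

```text
time_s: 11.98
ee_pos: [464.9, -237.5, 30.8]
tool_rot: [[-0.997, 0.08, 0.0], [0.08, 0.997, -0.001], [-0.0, -0.001, -1.0]]
force: [-1.3, -3.9, 4.6]
gripper_width: 0.184
```

Request:
jog_arm:
  targets:
    - [[0, 0, 0, 0, 0.002, 0, 0.01], [0, 0, 0, 0, 0, 0, 0.01]]

```text
time_s: 12.22
ee_pos: [465.1, -234.9, 30.7]
tool_rot: [[-0.997, 0.08, 0.0], [0.08, 0.997, 0.0], [-0.0, 0.0, -1.0]]
force: [-1.0, 1.4, 6.7]
gripper_width: 0.185
```

Request:
jog_arm:
  targets:
    - [[0, 0, 0, 0, 0.002, 0, 0.01], [0, 0, 0, 0, 0, 0, 0.01]]

```text
time_s: 12.48
ee_pos: [465.3, -232.5, 30.7]
tool_rot: [[-0.997, 0.08, 0.0], [0.08, 0.997, 0.001], [-0.0, 0.001, -1.0]]
force: [-1.3, 4.6, 8.0]
gripper_width: 0.186
```

Request:
jog_arm:
  targets:
    - [[0, 0, 0, 0, 0.0015, 0, 0.01], [0, 0, 0, 0, 0, 0, 0.01]]

```text
time_s: 12.72
ee_pos: [465.4, -231.1, 30.7]
tool_rot: [[-0.997, 0.079, 0.0], [0.079, 0.997, 0.001], [0.0, 0.001, -1.0]]
force: [-0.8, 2.2, 7.5]
gripper_width: 0.182
```

Request:
jog_arm:
  targets:
    - [[0, 0, 0, 0, 0.001, 0, 0.01], [0, 0, 0, 0, 0, 0, 0.01]]

```text
time_s: 12.98
ee_pos: [465.4, -230.5, 30.7]
tool_rot: [[-0.997, 0.079, 0.0], [0.079, 0.997, -0.0], [-0.0, -0.0, -1.0]]
force: [-1.5, -0.9, 6.0]
gripper_width: 0.181
```

Request:
jog_arm:
  targets:
    - [[0, 0, 0, 0, 0, 0, 0.01], [0, 0, 0, 0, 0, 0, 0.01], [0, 0, 0, 0, 0, 0, 0.01], [0, 0, 0, 0, 0, 0, 0.01], [0, 0, 0, 0, 0, 0, 0.01]]

```text
time_s: 13.6
ee_pos: [465.4, -230.5, 30.7]
tool_rot: [[-0.997, 0.079, 0.0], [0.079, 0.997, -0.0], [-0.0, -0.0, -1.0]]
force: [-2.1, -1.0, 6.1]
gripper_width: 0.186
```

```bash
python3 d.py w4
python3 - <<'E'
from h import *
yb=np.array([.0802,.9968])
f=pickle.load(open("w4.pkl","rb")); W=cloud(f); h=cv2.cvtColor(f["image"],cv2.COLOR_RGB2HSV)
m=(h[...,1]>70)&((h[...,0]<8)|(h[...,0]>170))&(W[...,2]>84)&(W[...,2]<94); q=W[m][:,:2]; print("line",len(q),np.median(q@yb) if len(q) else "")
m=(W[...,2]>30)&(W[...,2]<38)&(h[...,2]<90)&(W[...,0]>425)&(W[...,0]<460); t=W[m][:,:2]@yb; print("carr",len(t),np.percentile(t,[2,98]),np.percentile(t,[2,98]).mean())
o=arm.get_obs(); print("tcp",o["ee_pos"][:2]@yb,o["force"],o["gripper_width"],o["time_s"])
# bystanders
f0=pickle.load(open("f0.pkl","rb"))["top"]; f1=cams.grab_frame("top")
d=cv2.absdiff(f0["image"],f1["image"]).max(2)
for n,(x,y,z) in dict(cap=(415,-13,10),tube=(764,-150,97)).items():
    u,v=map(int,proj(f0,(x,y,z))); print(n,d[v-8:v+8,u-8:u+8].max())
E
```

```text
[ 465.4 -230.5   30.7]
(np.float64(134.2160495920776), np.float64(355.55213430415654))
(np.float64(121.159577330317), np.float64(252.9403811146398))
(np.float64(260.83635127876175), np.float64(421.5712843419427))
line 102 -192.47034502319622
carr 784 [-295.3 -166.4] -230.86193289920965
tcp -192.41944084883835 [-1.6 -1.3  6.1] 0.18351497194426564 13.65
cap 57
tube 9
```

View pics/w4.png

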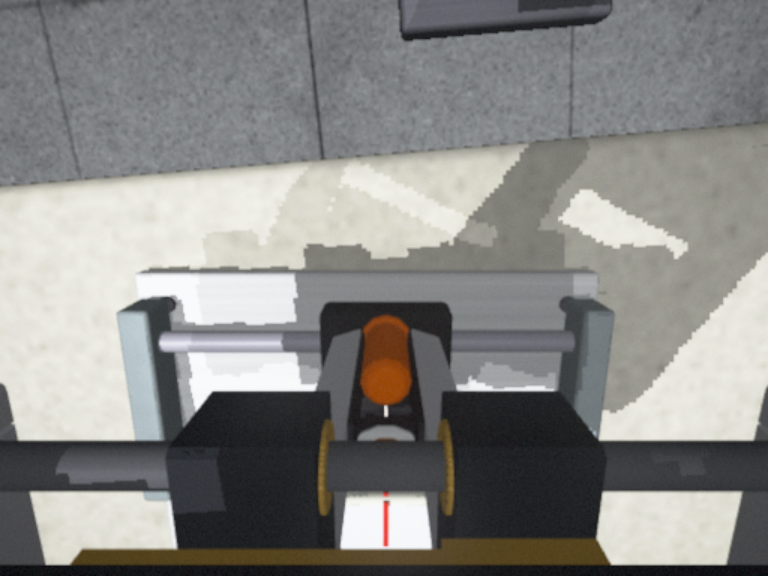

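The knob, the carriage's white mark and the hood's red line all stand at column 386, so the carriage is at the notch with the knob still gripped.

```bash
python3 -c "
from h import *
print(arm.close_job())"
```

```text
the job is handed in; nothing more can be done
None
```

The vial is pressed home and the carriage sits in the notch with the knob still gripped. I handed the job in at about 13.7 s of the 54 s. It reports no verdict, so this rests on my own checks.

- **Vial:** The cap top went from about 79.5 mm to about 71.5 mm, against 72 mm for fully seated. I pressed until the force rose sharply, to about 24 N.
- **Carriage:** I gripped the knob with 25 N and moved in 1–2 mm steps. The force showed the climb onto the first pin, the pull into the notch, and about −1 N along the rail at rest. That puts the carriage about 0.4 mm past the centre at most.
- **Camera check:** In the last wrist picture the knob, the carriage's white mark and the hood's red line are in the same column. Measured along the rail, the tool stands at −192.4 mm and the hood line at −192.5 mm. I took that line as marking the notch.
- **Disagreements:**
  - The fingertips were about 40 mm further back than the tool data says. My first approach therefore stopped short of the cap, and I went by the wrist depth and the force after that.
  - A last check of the carriage position from its edges picked up other dark parts and was useless, so I ignored it.
- **Bystanders:** The tube's patch in the top picture was unchanged. The loose red cap's patch differed somewhat. I took that for the arm's shadow, since the arm never went low near it, but I did not measure it again. I did not check the beaker and the memory stick at the end.

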